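# Shake up the jar on the inclined press-to-run shaker

## Task

The burnishing media in the wide glass jar with the tall narrow cap has settled: pick up that jar and press its base squarely onto the middle of the bench shaker's sloping sprung pad until the pad is fully down, without leaning hard on it once it has bottomed, and keep it fully down for two seconds. Then set the jar down upright, wholly on the round cork mat, without dropping it, and let go. Leave the plain straight jar, the hammer and the file where they are.

Things in the scene. Friction and masses are not known exactly. Their poses are not given: they have to be found in the camera images.
- jar_mid (a point): centre (59 mm above its base, on its axis) of the closed jar to use: amber glass body 84 mm diameter with a shoulder 79 mm up, then a tall aluminium screw cap, 38 mm diameter, 80 to 118 mm above the base (too wide to grip except by the cap). 0.28 to 0.48 kg. Stands upright on the bench at the start; z is its axis, cap upwards.
- shaker: grey bench jar shaker fixed to the bench, base 160 x 130 x 45 mm. A sloping aluminium sleeve (100 mm diameter) carries a dark steel neck and on it a round flat black rubber pad, 92 mm diameter. The neck is clamped at a height that differs each time and is not reported; it does not move when pressed. Origin: underside, under the head; z up; the head leans towards its -x (the robot's side, give or take its yaw)
- head_axis (a point): point on the axis of the shaker's pad. z points out of the pad along the axis, which leans 0.42 rad from vertical; y is level. The middle of the pad's face lies on this axis; at rest the face is 0 to 30 mm below this point (along -z), depending on the unknown neck setting. The pad slides only along this axis.
- pad (a joint): travel of the sprung pad along its axis into the head, from its rest: 0 at rest, 0.012 m fully down on a hard stop. The spring pushes back with 6 N at the start of the travel and 16 N at its end (the jar's weight alone does not depress it); it springs back when released. The soft rubber face itself squashes about 1 mm per 8 N as well. Over 36 N between jar and pad is leaning too hard.
- mat_top (a point): centre of the upper face of a round cork mat, 160 mm diameter, 6 mm thick, fixed flat on the bench; z up.
- plain_jar: bystander: plain straight amber glass jar with a wide, low aluminium cap, 72 mm diameter, 75 mm tall; origin at the centre of its underside
- hammer: bystander: hammer lying on the bench, about 260 mm long along its x axis; origin underneath near its middle
- file: bystander: flat file with a wooden handle lying on the bench, 220 mm long along its x axis, 24 mm wide, 20 mm high; origin underneath at its middle
Things that resemble listed ones, but are neither listed nor needed, are in the scene too. What is meant by the shaker is not blue or purple, and is the larger of those in its own colour.

How it is judged:
By the outcome, as a careful person would: the job done as asked, in the order asked, and still so for the second after the job is handed in, with the robot touching nothing.
It also fails if it takes over 54 s, if anything falls off the work surface, if the arm or the gripper's body presses on something with over 40 N, if the wrist force passes 120 N, or if a joint passes its speed limit or range.

## Robot

A 6-joint arm with a two-finger parallel gripper is mounted at the origin on the work surface. World frame = base frame: x ahead of the robot, y to its left, z up, the work surface at z = 0. Lengths are in m, angles in rad, forces in N, time in s.
With the tool pointing down it reaches from about 0.35 to 0.975 m from the base axis. Payload 4.9 kg.
Tool frame: the origin (TCP) lies midway between the tips of the shut fingers; the grasp point (between the pads) lies 19 mm behind it; z points along the fingers, y is the direction in which the jaws open and shut (so a half turn about z gives the same grasp; the last joint's range is limited). The gripper opens to 85 mm and grips with 20 to 120 N. Pads are 22 mm wide; open, the fingers measure 114 mm over their backs; the gripper's body (76 mm by 85 mm) begins 54 mm behind the grasp point. The pads swing forward as they close: fully open they stand 13 mm farther back than shut.
Start: joints at [1.226, 0.053, 1.613, -0, 1.476, -0.119], TCP at [0.14, 0.609, 0.231] pointing down, gripper open.
Joint ranges: [-3.01, 3.01], [-1.01, 2.22], [0.06, 2.58], [-1.02, 4.17], [0.09, 2.62], [-3.14, 3.14]. Speed limits (rad/s): [2.57, 2.57, 3.14, 3.14, 3.14, 3.14].

## Interface

Orientations are given as a rotation vector (axis times angle).
In Python, from station import ctrl gives the robot as it stands.
- The arm moves only by the tool apply_moves, never from a script. Its argument "rows" is a list of rows, each a list of 6 numbers: the shift along the tool's x, y, z in cm, then the turn, a rotation vector about the tool's x, y, z in units of 5 degrees (1.0 is 5 degrees). In form: [[x, y, z, rx, ry, rz], ...]. A call has 1 to 20 rows; each row is the pose to reach, as a shift and turn from the pose measured when the call began, along the tool's axes at that moment; what a row does not reach only later rows make up. A row lasts 1/10 s, in which the tool goes at most 50 mm and 8.59 degrees, less where a joint would pass 70% of its speed; a pose out of reach is approached as far as the arm can. A call with a gripper value outside its range is refused whole. "grip" is the closure, from 0 (fully open) to 1 (shut), set as the call begins (left out, the last holds). The fingers move at their own pace and stop on an object; "squeeze" is the grip in N (left out, the last holds). Time passes only in rows, so rows that repeat a pose let the fingers close. It gives the time, the measured TCP pose, the force and the opening at its end, in the units of the state.
- ctrl.get_obs(): the state, without advancing time (a new reading comes with each control period).
- ctrl.get_image(name): name is "scene" or "top" or "wrist"; returns a dict with "color" (480x640x3 uint8, blue, green, red), "mtx" (3x3 intrinsics, pixels), "rvec" (rotation vector, rad) and "tvec" (3), from world to camera coordinates, as OpenCV has them. Camera axes: x right, y down, z forward; pixel columns grow to the right and rows downward; lengths in m; the calibration is good to about 2 mm. The wrist camera is an equidistant fisheye: a pixel r from the principal point sees the ray r / f radians off the axis. A picture is of the moment at which its call begins. There is no depth.
- ctrl.finish_job(): hands the job in, once; it reports no verdict.
The state is a dict: "t": time; "q": joint angles; "dq": joint speeds; "effort": joint torques, N m; "tool_pos": TCP position; "tool_rot": TCP orientation; "contact_force": force on the tool from outside, world axes, zero at the start; "wrist_torque": the same for the moment, N m; "opening": finger opening in m.
Only numpy, scipy, OpenCV 4.12 (cv2) and the standard library are available. Lean on these libraries where they do the work, as an engineer would, in place of code of your own. Each camera call takes 0.05 s, during which the arm holds its last target.

## Working session

There is one attempt and no reset: what is moved stays moved. The work goes in short steps, Python scripts to look and compute and a tool call to move; the robot and the scene stay as the last step left them, time stands still between calls to the robot, and variables do not carry over. Pictures are saved under pics/ and viewed, and the job is handed in when it is done.

Besides the shell and the picture viewer there is one more tool, called after ">>>" as name(argument=value, ...), one argument or row to a line, values as JSON. apply_moves: Moves the arm, as the interface text tells. Its arguments: {"type":"object","properties":{"rows":{"type":"array","items":{"type":"array","items":{"type":"number"}}},"grip":{"type":"number"},"squeeze":{"type":"number"}},"required":["rows"]}

```bash
ls; mkdir -p pics
python3 - <<'E'
from station import ctrl
import cv2
for n in ("scene","top","wrist"):
    d=ctrl.get_image(n); cv2.imwrite(f"pics/{n}0.png",d["color"]); print(n,d["mtx"].tolist(),d["rvec"],d["tvec"])
print(ctrl.get_obs())
E
```

```text
pics
scene [[534.5000374865174, 0.0, 320.67408292892173], [0.0, 534.5000374865174, 241.35969490690738], [0.0, 0.0, 1.0]] [ 2.24125325  0.93906672 -0.36057731] [-0.42429818 -0.17174012  1.51284532]
top [[471.4445343999123, 0.0, 314.7726280485252], [0.0, 471.4445343999123, 235.04751627089763], [0.0, 0.0, 1.0]] [ 2.18137526 -2.12667767  0.17927269] [0.04110647 0.56034859 0.94256413]
wrist [[371.64829954431775, 0.0, 319.69323638888494], [0.0, 371.64829954431775, 241.0705940013754], [0.0, 0.0, 1.0]] [-2.28417936 -1.82011848 -0.24348759] [-0.62399662 -0.03580912  0.37889139]
{'t': 0.15, 'q': array([ 1.22603643e+00,  5.31841519e-02,  1.61402302e+00, -1.76947877e-06,
        1.47600007e+00, -1.18987032e-01]), 'dq': array([-0.00140241, -0.00327769, -0.00198845, -0.00104179,  0.00427493,
        0.00037597]), 'effort': array([ 6.36845762e-04, -3.94238985e+01, -3.70723557e+01, -1.65570377e-04,
        4.64612123e-03, -1.73116706e-05]), 'tool_pos': array([0.13973254, 0.60866137, 0.23033196]), 'tool_rot': array([-3.53848466e-01, -3.12122880e+00,  2.46866123e-03]), 'contact_force': array([-0.97438891,  1.05323281, -1.59315166]), 'wrist_torque': array([0.01266371, 0.00962878, 0.05191709]), 'opening': 0.08546165245341425}
```

View pics/scene0.png

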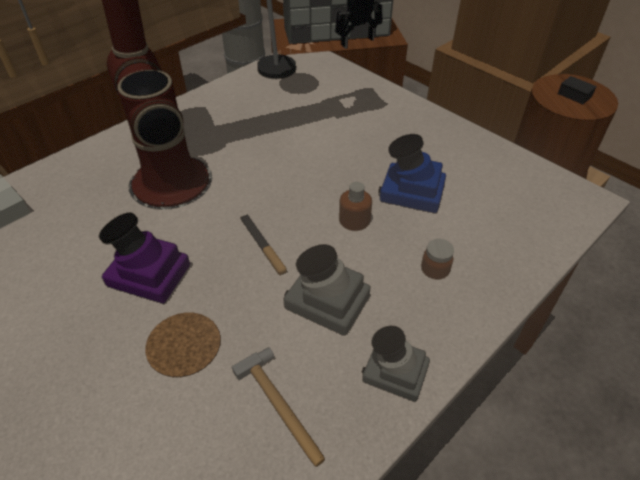

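View pics/top0.png

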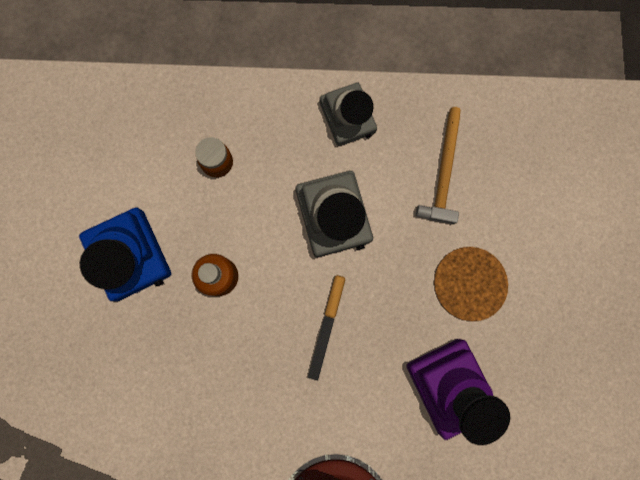

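View pics/wrist0.png

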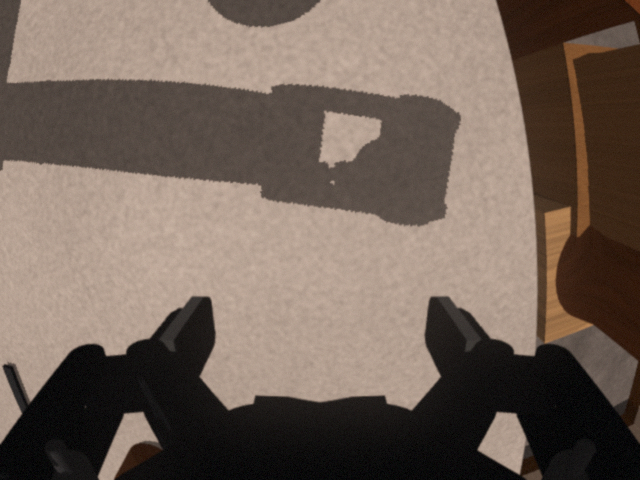

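Candidates for the jar are the shouldered jar with the narrow tall cap at top (214,275) / scene (356,206), and the straight jar at top (214,158) / scene (438,258). I choose the first. Candidates for the shaker are large grey at top (335,213), small grey (348,112), blue (125,255) and purple (457,390). I choose large grey. I'll check both in enlarged crops.

Run:
```python
import cv2,numpy as np
t=cv2.imread("pics/top0.png"); s=cv2.imread("pics/scene0.png")
def c(im,x,y,w,h,k): return cv2.resize(im[y:y+h,x:x+w],None,fx=k,fy=k,interpolation=cv2.INTER_CUBIC)
cv2.imwrite("pics/c1.png",np.hstack([c(t,170,225,80,80,5),c(s,320,170,80,80,5)]))
cv2.imwrite("pics/c2.png",np.hstack([c(t,285,160,100,110,4),c(s,275,230,100,110,4)]))
```

```text
(no output)
```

View pics/c1.png

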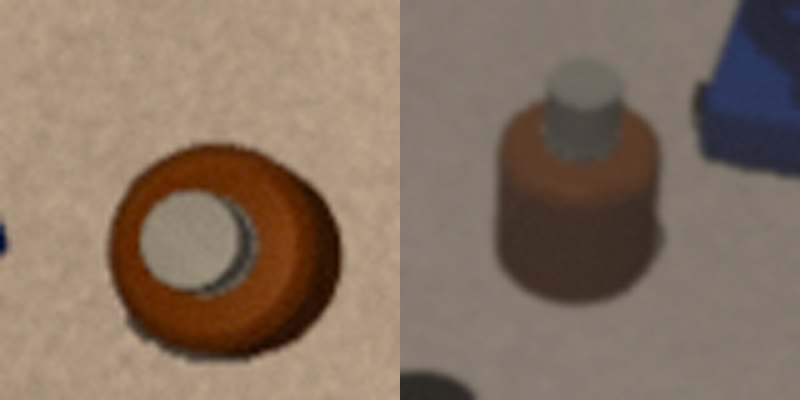

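View pics/c2.png

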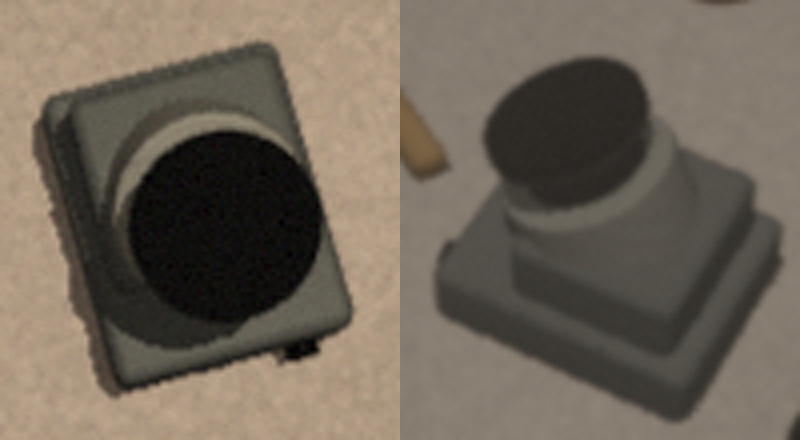

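```bash
cat > h.py <<'E'
import numpy as np,cv2
from scipy.optimize import least_squares
from scipy.spatial.transform import Rotation as R
CAM={"scene":([[534.5000374865174,0,320.67408292892173],[0,534.5000374865174,241.35969490690738],[0,0,1]],[2.24125325,0.93906672,-0.36057731],[-0.42429818,-0.17174012,1.51284532]),
"top":([[471.4445343999123,0,314.7726280485252],[0,471.4445343999123,235.04751627089763],[0,0,1]],[2.18137526,-2.12667767,0.17927269],[0.04110647,0.56034859,0.94256413])}
CAM={k:tuple(np.array(a,float) for a in v) for k,v in CAM.items()}
def proj(c,P):
    K,r,t=CAM[c]; return cv2.projectPoints(np.atleast_2d(np.array(P,float)),r,t,K,None)[0][:,0]
def ray(c,uv):
    K,r,t=CAM[c]; M=cv2.Rodrigues(r)[0]; o=-M.T@t; d=M.T@np.linalg.solve(K,[uv[0],uv[1],1]); return o,d/np.linalg.norm(d)
def atz(c,uv,z):
    o,d=ray(c,uv); return o+d*(z-o[2])/d[2]
def tri(a,b):
    f=lambda P:np.r_[proj("top",P)[0]-a,proj("scene",P)[0]-b]
    s=least_squares(f,[.6,0,.1]); return s.x,s.fun
E
python3 - <<'E'
from h import *
print("cam",ray("top",(320,240))[0],ray("scene",(320,240))[0])
print("jar cap",tri((208,273.2),(356.8,186.6)))
print("cap top z=.118",atz("top",(208,273.2),.118),atz("scene",(356.8,186.6),.118))
t=cv2.imread("pics/top0.png").astype(int); s=cv2.imread("pics/scene0.png").astype(int)
# mat
for n,im,box in (("top",t,(425,240,520,330)),("scene",s,(135,300,230,385))):
    x0,y0,x1,y1=box; c=im[y0:y1,x0:x1]; m=((c[...,2]-c[...,0])>(55 if n=="top" else 40)).astype('uint8')
    m=cv2.morphologyEx(m,cv2.MORPH_CLOSE,np.ones((9,9)));cs=max(cv2.findContours(m,0,1)[0],key=cv2.contourArea);e=cv2.fitEllipse(cs)
    uv=(e[0][0]+x0,e[0][1]+y0);print("mat",n,uv,e[1],atz(n,uv,.006))
# base edges (top crop px) approx top face corners z~.045 
for p in [(45,100),(268,42),(350,325),(112,390)]:
    print(atz("top",(285+p[0]/4,160+p[1]/4),.03))
c=t[160:270,285:385]; m=(c.sum(2)<75).astype('uint8')*255
cv2.imwrite("pics/m1.png",np.hstack([cv2.resize(m,None,fx=4,fy=4),cv2.resize(np.clip(s[230:340,275:375].sum(2)-60,0,255).astype('uint8'),None,fx=4,fy=4,interpolation=2)]))
E
```

```text
cam [0.41526097 0.07261413 1.01311053] [ 1.11371717 -0.509063    0.99935654]
jar cap (array([0.46973372, 0.25709295, 0.11606664]), array([-0.09451508, -0.0866186 , -0.16544148,  0.03153881]))
cap top z=.118 [0.46945763 0.25650853 0.118     ] [0.47134999 0.25579471 0.118     ]
mat top (471.130802154541, 283.4590377807617) (71.62325286865234, 75.50446319580078) [ 0.46846417 -0.28277406  0.006     ]
mat scene (182.28848266601562, 344.1857719421387) (59.444149017333984, 75.35755920410156) [ 0.4723164  -0.28663537  0.006     ]
[0.66785913 0.0973439  0.03      ]
[ 0.70346015 -0.02175174  0.03      ]
[ 0.55075991 -0.06696203  0.03      ]
[0.51310023 0.05770908 0.03      ]
```

View pics/m1.png

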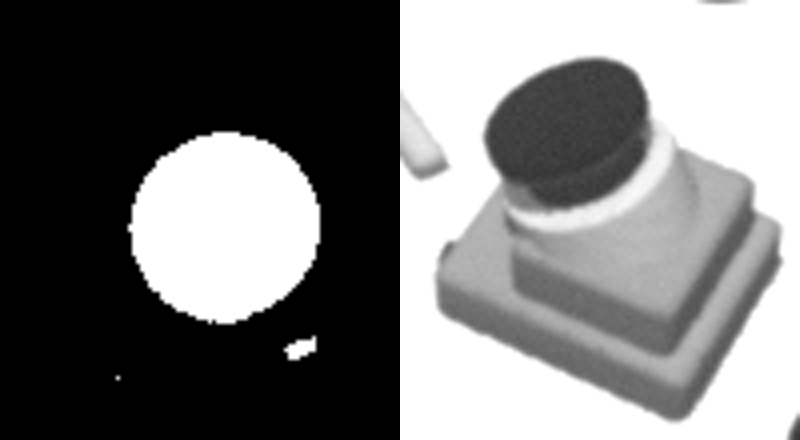

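Run:
```python
from h import *
s=cv2.imread("pics/scene0.png")
c=cv2.resize(s[236:290,290:350].astype(float).mean(2),None,fx=12,fy=12,interpolation=2)
cv2.imwrite("pics/c3.png",np.clip((c-30)*3.5,0,255))
```

```text
[ WARN:0@0.628] global loadsave.cpp:1063 imwrite_ Unsupported depth image for selected encoder is fallbacked to CV_8U.
```

View pics/c3.png

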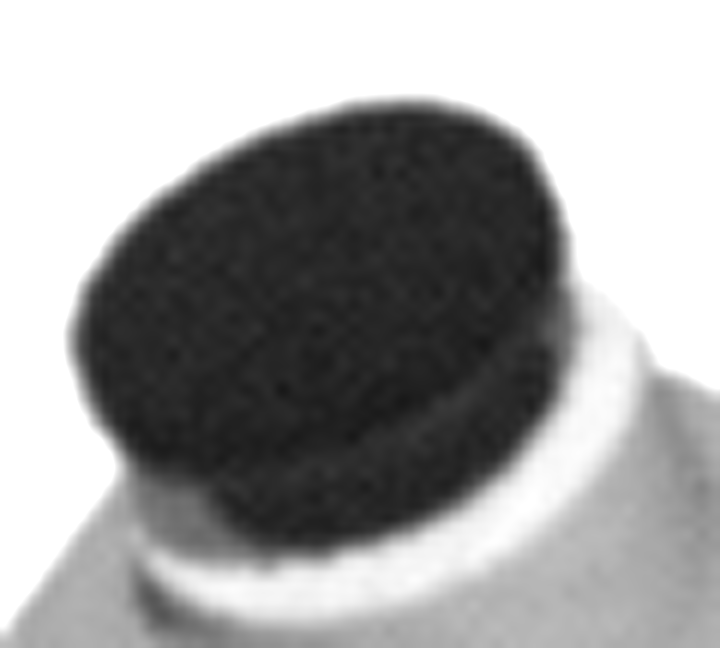

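Run:
```python
from h import *
t=cv2.imread("pics/top0.png").astype(int)
c=t[160:270,285:385].sum(2)
m=(c<75).astype('uint8'); cs=max(cv2.findContours(m,0,1)[0],key=cv2.contourArea)[:,0]+[285,160]
e=cv2.fitEllipse(cs.astype('float32'));print(e)
# subpixel grow 0.5px: contour points are pixel centres inside
ctr=np.array(e[0]); ct=cs+0.5*(cs-ctr)/np.linalg.norm(cs-ctr,axis=1)[:,None]
sp=np.array([(75,335),(90,285),(135,220),(200,165),(270,125),(340,103),(410,97),(480,113),(535,155),(558,205),(565,250),(480,375),(400,425),(300,457),(210,473),(150,470),(120,450),(90,400)],float)
sp=(sp+.5)/12-.5+[290,236]
th=np.linspace(0,2*np.pi,721)
def circ(p):
    x,y,z,yaw,tilt=p
    M=R.from_euler('z',yaw).as_matrix()@R.from_euler('y',-tilt).as_matrix()
    return np.array([x,y,z])+(M@np.array([.046*np.cos(th),.046*np.sin(th),0*th])).T
def d(c,pts,P):
    q=proj(c,P); D=pts[:,None]-q[None]; n=np.linalg.norm(D,axis=2); i=n.argmin(1)
    ctr=q.mean(0); sg=np.sign(np.linalg.norm(pts-ctr,axis=1)-np.linalg.norm(q[i]-ctr,axis=1)); return n.min(1)*sg
def fit(tilt=None):
    f=lambda p:(lambda P:np.r_[d("top",ct,P)*np.sqrt(18/len(ct)),d("scene",sp,P)])(circ(np.r_[p,tilt] if tilt else p))
    s=least_squares(f,[.58,.03,.12,.28]+([] if tilt else [.42]),x_scale=.01,diff_step=1e-3,loss='soft_l1',f_scale=.5); return s
s=fit(.42);print(s.x,s.cost); r=s.fun; print(np.round(r[-18:],2), np.std(r[:-18])/np.sqrt(18/len(ct)))
s2=fit();print(s2.x,s2.cost)
```

```text
((340.7776184082031, 216.27500915527344), (45.65423583984375, 47.07213592529297), 48.23389434814453)
[0.58136658 0.00795975 0.13698838 0.48155744] 4.146237658727756
[ 0.8   0.93  0.87  0.68  0.61  0.36  0.07 -0.59 -0.81 -0.22  0.86  0.75
  0.23 -0.44  0.12  0.88  0.6  -0.07] 0.4422402499872329
[0.58138732 0.00799078 0.13687382 0.44694719 0.36864949] 3.2288731590591446
```

Run:
```python
from h import *
t=cv2.imread("pics/top0.png");s=cv2.imread("pics/scene0.png")
c=cv2.resize(t[163:263,287:387],None,fx=6,fy=6,interpolation=2); cv2.imwrite("pics/c4.png",np.clip(c.astype(int)*2,0,255))
c=cv2.resize(s[230:335,275:380],None,fx=5.7,fy=5.7,interpolation=2); cv2.imwrite("pics/c5.png",np.clip(c.astype(int)*2,0,255))
```

```text
[ WARN:0@0.936] global loadsave.cpp:1063 imwrite_ Unsupported depth image for selected encoder is fallbacked to CV_8U.
```

View pics/c4.png

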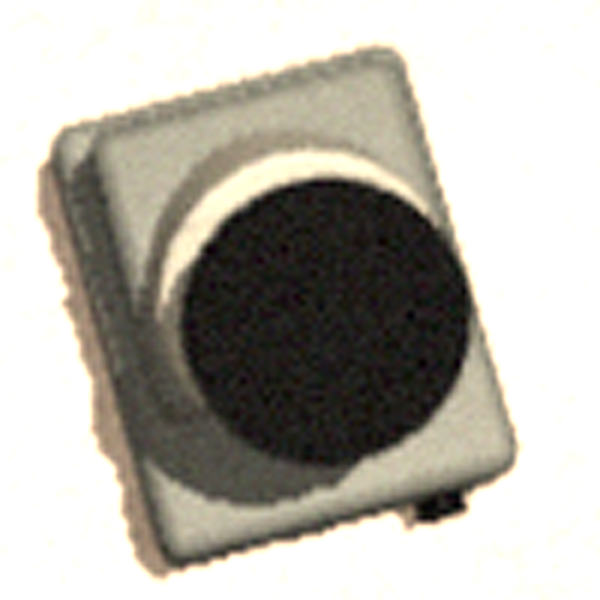

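View pics/c5.png

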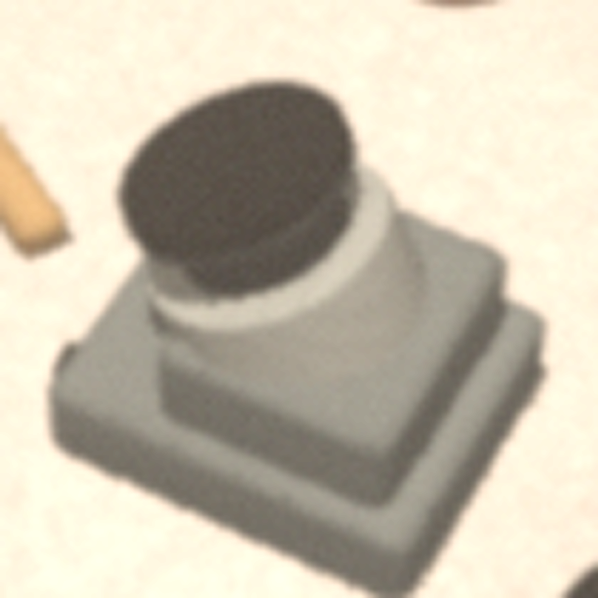

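```bash
cat > fit.py <<'E'
from h import *
for a,b in [((60,165),(170,555)),((410,70),(515,440)),((180,560),(515,465)),((70,130),(385,50))]:
  A,B=[atz("top",(287+(p[0]+.5)/6-.5,163+(p[1]+.5)/6-.5),.035) for p in (a,b)]
  v=A-B; ang=np.arctan2(v[1],v[0]); print("edge",A,B,ang)
for a,b in [((60,450),(390,590)),((405,570),(540,365)),((165,410),(370,495)),((395,445),(495,280))]:
  A,B=[atz("scene",(275+(p[0]+.5)/5.7-.5,230+(p[1]+.5)/5.7-.5),.0) for p in (a,b)]
  v=A-B; ang=np.arctan2(v[1],v[0]); print("sedge",A,B,ang)
t=cv2.imread("pics/top0.png").astype(int)
c=t[160:270,285:385].sum(2)
m=(c<75).astype('uint8'); cs=max(cv2.findContours(m,0,1)[0],key=cv2.contourArea)[:,0]+[285,160]
e=cv2.fitEllipse(cs.astype('float32'))
ctr=np.array(e[0]); ct=cs+0.5*(cs-ctr)/np.linalg.norm(cs-ctr,axis=1)[:,None]
sp=np.array([(75,335),(90,285),(135,220),(200,165),(270,125),(340,103),(410,97),(480,113),(535,155),(558,205),(565,250),(400,425),(300,457),(210,473),(150,470),(120,450),(90,400)],float)
sp=(sp+.5)/12-.5+[290,236]
th=np.linspace(0,2*np.pi,721)
def circ(x,y,z,yaw,tilt,r):
    M=R.from_euler('z',yaw).as_matrix()@R.from_euler('y',-tilt).as_matrix()
    return np.array([x,y,z])+(M@np.array([r*np.cos(th),r*np.sin(th),0*th])).T
def d(c,pts,P):
    q=proj(c,P); D=pts[:,None]-q[None]; n=np.linalg.norm(D,axis=2); i=n.argmin(1)
    ctr=q.mean(0); sg=np.sign(np.linalg.norm(pts-ctr,axis=1)-np.linalg.norm(q[i]-ctr,axis=1)); return n.min(1)*sg
for fix in (True,False):
    f=lambda p:(lambda P:np.r_[d("top",ct,P)*np.sqrt(17/len(ct)),d("scene",sp,P)])(circ(*p[:3],.285,.42,.046 if fix else p[3]))
    s=least_squares(f,[.58,.01,.135,.046],x_scale=[.01]*4,diff_step=1e-3,loss='soft_l1',f_scale=.5)
    print(s.x,s.cost,np.round(s.fun[-17:],2))
    print(proj("top",s.x[:3]),proj("scene",s.x[:3]),e[0])
E
python3 fit.py
```

```text
edge [0.65550388 0.09618237 0.035     ] [0.51776142 0.05391348 0.035     ] 0.2977466598428786
edge [ 0.69389407 -0.02763156  0.035     ] [ 0.56138132 -0.0660095   0.035     ] 0.2819040252890131
edge [0.51610776 0.0503987  0.035     ] [ 0.55253807 -0.06606209  0.035     ] 1.8739652848618427
edge [0.66833881 0.09301138 0.035     ] [ 0.7009921  -0.01859885  0.035     ] 1.8554185071141878
sedge [ 0.55406987 -0.06443673  0.        ] [ 0.69176565 -0.01778598  0.        ] -2.8149339657250234
sedge [ 0.68955107 -0.00708208  0.        ] [0.66005784 0.10402434 0.        ] -1.3113298916970082
sedge [ 0.5691344  -0.02100888  0.        ] [0.65580104 0.00836877 0.        ] -2.814775001823689
sedge [0.64608476 0.03282047 0.        ] [0.61719318 0.12368211 0.        ] -1.2629328630641181
[0.58125132 0.0081086  0.13711268 0.046     ] 7.159671437251795 [ 0.5   0.8   1.17  1.4   1.63  1.52  1.15  0.29 -0.65 -0.47  0.7   1.36
  0.96  1.42  1.9   1.3  -0.06]
[[341.08112934 216.70939064]] [[316.1492211 258.7587188]] (340.7776184082031, 216.27500915527344)
[0.58125741 0.00810957 0.13707976 0.04604298] 7.156713229452005 [ 0.48  0.8   1.17  1.4   1.63  1.52  1.14  0.29 -0.67 -0.49  0.67  1.33
  0.93  1.4   1.87  1.27 -0.08]
[[341.07933828 216.70941713]] [[316.15157773 258.77012871]] (340.7776184082031, 216.27500915527344)
```

```bash
cat >> h.py <<'E'
def Rt(a,tilt=0.):
    z=np.array([np.sin(tilt)*np.cos(a),np.sin(tilt)*np.sin(a),-np.cos(tilt)])
    y=np.array([np.cos(tilt)*np.cos(a),np.cos(tilt)*np.sin(a),np.sin(tilt)])
    return np.c_[np.cross(y,z),y,z]
def row(obs,p,M):
    R0=R.from_rotvec(obs["tool_rot"]).as_matrix()
    d=R0.T@(np.array(p)-obs["tool_pos"])*100
    w=R.from_matrix(R0.T@M).as_rotvec()/np.radians(5)
    return np.round(np.r_[d,w],3).tolist()
E
sed -i 's/\.285,\.42/.30,.42/' fit.py
python3 fit.py | tail -6
python3 - <<'E'
from h import *; from station import ctrl
o=ctrl.get_obs(); print(row(o,[.4705,.2565,.21],Rt(.5)))
E
```

```text
[0.58127111 0.00808842 0.13697513 0.046     ] 6.789719940488772 [ 0.54  0.85  1.19  1.39  1.59  1.48  1.1   0.26 -0.65 -0.45  0.7   1.23
  0.81  1.27  1.77  1.2  -0.07]
[[341.08637954 216.7127957 ]] [[316.14906152 258.81099379]] (340.7776184082031, 216.27500915527344)
[0.581271   0.00808076 0.13693348 0.04606966] 6.781395723125051 [ 0.51  0.83  1.18  1.38  1.59  1.47  1.09  0.25 -0.66 -0.47  0.67  1.2
  0.78  1.24  1.73  1.15 -0.11]
[[341.08873911 216.71701901]] [[316.14648751 258.82565526]] (340.7776184082031, 216.27500915527344)
[-40.121, -26.915, 2.069, -0.018, 0.006, 9.683]
```

>>> apply_moves(
  rows=[
    [-40.1, -26.9, 2, 0, 0, 9.7],
    [-40.1, -26.9, 2, 0, 0, 9.7],
    [-40.1, -26.9, 2, 0, 0, 9.7],
    [-40.1, -26.9, 2, 0, 0, 9.7],
    [-40.1, -26.9, 2, 0, 0, 9.7],
    [-40.1, -26.9, 2, 0, 0, 9.7],
    [-40.1, -26.9, 2, 0, 0, 9.7],
    [-40.1, -26.9, 2, 0, 0, 9.7],
    [-40.1, -26.9, 2, 0, 0, 9.7],
    [-40.1, -26.9, 2, 0, 0, 9.7],
    [-40.1, -26.9, 2, 0, 0, 9.7],
    [-40.1, -26.9, 2, 0, 0, 9.7],
    [-40.1, -26.9, 2, 0, 0, 9.7],
    [-40.1, -26.9, 2, 0, 0, 9.7],
  ],
  grip=0,
)

```text
t: 1.55
tool_pos: [0.4695, 0.2577, 0.2107]
tool_rot: [1.602, 2.702, -0.002]
contact_force: [-0.2, 0.5, 0.3]
opening: 0.0858
```

Run:
```python
from h import *; from station import ctrl
o=ctrl.get_obs(); print(o["t"],o["tool_pos"],o["q"],o["contact_force"])
d=ctrl.get_image("wrist"); cv2.imwrite("pics/w1.png",d["color"]); np.savez("w1.npz",**{k:d[k] for k in("mtx","rvec","tvec")})
M=cv2.Rodrigues(d["rvec"])[0]; print("cam pos",-M.T@d["tvec"],"fwd",M[2])
```

```text
1.55 [0.46952786 0.25769102 0.21065925] [ 3.63481123e-01 -1.47873556e-01  1.84130250e+00 -9.96719841e-04
  1.44931331e+00 -1.36796355e-01] [-0.16288862  0.45163678  0.32956191]
cam pos [0.4385511  0.31673881 0.35407338] fwd [ 0.12615234 -0.23481679 -0.96381879]
```

View pics/w1.png

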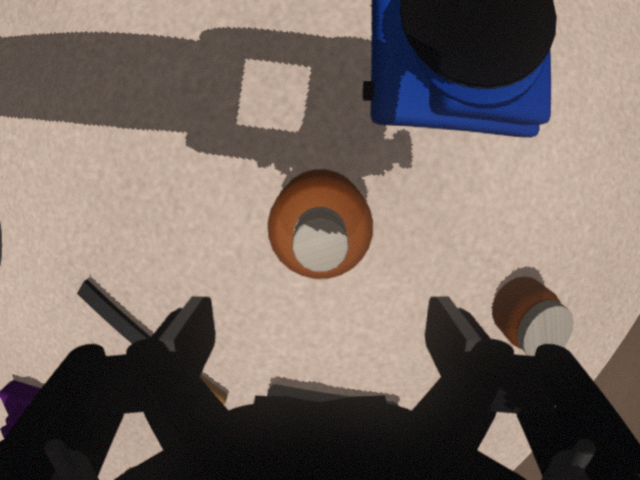

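The wrist view shows the amber jar with its cap's top face centred at about (320,246), midway between the fingers. I'll turn that into a position.

```bash
cat >> h.py <<'E'
def wray(d,uv):
    K=d["mtx"]; v=(np.array(uv)-[K[0,2],K[1,2]])/K[0,0]; r=np.linalg.norm(v)
    c=np.r_[v/r*np.sin(r),np.cos(r)] if r>1e-9 else np.array([0,0,1.])
    M=cv2.Rodrigues(d["rvec"])[0]; return -M.T@d["tvec"].ravel(),M.T@c
def watz(d,uv,z):
    o,v=wray(d,uv); return o+v*(z-o[2])/v[2]
def wproj(d,P):
    M=cv2.Rodrigues(d["rvec"])[0]; c=np.atleast_2d(P)@M.T+d["tvec"].ravel()
    a=np.arctan2(np.linalg.norm(c[:,:2],axis=1),c[:,2]); n=c[:,:2]/np.linalg.norm(c[:,:2],axis=1)[:,None]
    return n*a[:,None]*d["mtx"][0,0]+[d["mtx"][0,2],d["mtx"][1,2]]
E
python3 - <<'E'
from h import *; from station import ctrl
d=dict(np.load("w1.npz")); print(watz(d,(320,245.5),.118))
im=cv2.imread("pics/w1.png"); c=im[190:290,270:380]; g=c.astype(int); m=((g[...,2]-g[...,0]<25)&(g.sum(2)>330)).astype('uint8')
print(d["tvec"].shape); 
P=np.array([.4705,.2563,.118])
th=np.linspace(0,2*np.pi,60)
q=wproj(d,P+.019*np.c_[np.cos(th),np.sin(th),0*th])
q2=wproj(d,P-[0,0,.118]+.042*np.c_[np.cos(th),np.sin(th),0*th])
q3=wproj(d,P-[0,0,.039]+.042*np.c_[np.cos(th),np.sin(th),0*th])
big=cv2.resize(c,None,fx=5,fy=5,interpolation=2)
for Q,col in((q,(0,255,0)),(q2,(255,0,0)),(q3,(255,255,0))):
    cv2.polylines(big,[np.int32(((Q-[270,190])+.5)*5)],True,col,1)
cv2.imwrite("pics/w1c.png",big)
o=ctrl.get_obs(); print(row(o,[.4705,.2563,.082],Rt(.5)))
E
```

```text
[0.47108726 0.25665561 0.118     ]
(3,)
[-0.153, 0.028, 12.873, -0.013, 0.011, 0.006]
```

View pics/w1c.png

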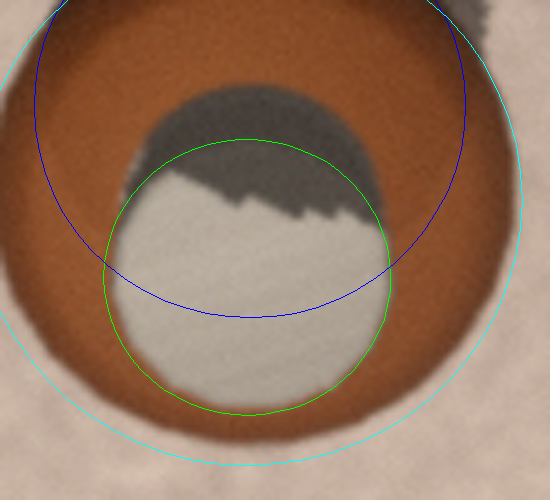

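>>> apply_moves(
  rows=[
    [-0.1, 0.05, 3, 0, 0, 0],
    [-0.1, 0.05, 6, 0, 0, 0],
    [-0.1, 0.05, 8.5, 0, 0, 0],
    [-0.1, 0.05, 10.5, 0, 0, 0],
    [-0.1, 0.05, 11.8, 0, 0, 0],
    [-0.1, 0.05, 12.8, 0, 0, 0],
    [-0.1, 0.05, 12.8, 0, 0, 0],
    [-0.1, 0.05, 12.8, 0, 0, 0],
  ],
)

```text
t: 2.4
tool_pos: [0.4709, 0.2573, 0.0835]
tool_rot: [1.601, 2.702, -0.001]
contact_force: [-0.7, -0.4, 0.8]
opening: 0.0854
```

Run:
```python
from h import *; from station import ctrl
o=ctrl.get_obs(); print(o["tool_pos"],o["contact_force"]); print(row(o,[.4709,.2565,.082],Rt(.5)))
d=ctrl.get_image("wrist"); cv2.imwrite("pics/w2.png",d["color"])
```

```text
[0.47090711 0.257266   0.08352943] [-0.68531485 -0.43253298  0.76827071]
[-0.067, -0.037, 0.153, 0.001, 0.013, 0.01]
```

View pics/w2.png

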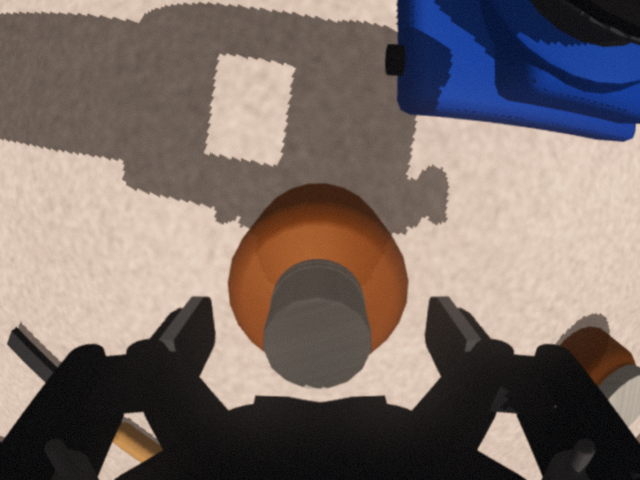

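The cap (about (317,340)) sits centred between the fingers, whose midpoint is at about x=320. Now I close the gripper.

>>> apply_moves(
  rows=[
    [0, 0, 0.1, 0, 0, 0],
    [0, 0, 0.1, 0, 0, 0],
    [0, 0, 0.1, 0, 0, 0],
    [0, 0, 0.1, 0, 0, 0],
    [0, 0, 0.1, 0, 0, 0],
    [0, 0, 0.1, 0, 0, 0],
    [0, 0, 0.1, 0, 0, 0],
    [0, 0, 0.1, 0, 0, 0],
    [0, 0, 0.1, 0, 0, 0],
    [0, 0, 0.1, 0, 0, 0],
    [0, 0, 0.1, 0, 0, 0],
    [0, 0, 0.1, 0, 0, 0],
  ],
  grip=1,
  squeeze=100,
)

```text
t: 3.65
tool_pos: [0.4712, 0.2572, 0.0837]
tool_rot: [1.601, 2.701, -0.0]
contact_force: [-3.2, -1.3, 5.7]
opening: 0.0361
```

>>> apply_moves(
  rows=[
    [0, 0, -0.5, 0, 0, 0],
    [0, 0, -1.5, 0, 0, 0],
    [0, 0, -3, 0, 0, 0],
    [0, 0, -5, 0, 0, 0],
    [0, 0, -8, 0, 0, 0],
    [0, 0, -12, 0, 0, 0],
    [0, 0, -16, 0, 0, 0],
    [0, 0, -19, 0, 0, 0],
    [0, 0, -20, 0, 0, 0],
    [0, 0, -20, 0, 0, 0],
    [0, 0, -20, 0, 0, 0],
    [0, 0, -20, 0, 0, 0],
  ],
)

```text
t: 4.85
tool_pos: [0.4699, 0.257, 0.2807]
tool_rot: [-1.601, -2.701, 0.006]
contact_force: [0.0, -0.1, -4.4]
opening: 0.0362
```

Run:
```python
from h import *; from station import ctrl
o=ctrl.get_obs(); print(o)
d=ctrl.get_image("wrist"); cv2.imwrite("pics/w3.png",d["color"])
d=ctrl.get_image("scene"); cv2.imwrite("pics/s3.png",d["color"])
```

```text
{'t': 4.85, 'q': array([ 3.62110584e-01, -1.84139677e-01,  1.75707128e+00, -1.24256444e-03,
        1.57280091e+00, -1.38570640e-01]), 'dq': array([-0.00013996,  0.0025516 , -0.00209536, -0.00372166,  0.0006258 ,
       -0.00139985]), 'effort': array([ 1.39871569e-02, -3.27021217e+01, -4.10732102e+01, -3.97861877e-03,
        2.75162383e-03, -2.99603653e-05]), 'tool_pos': array([0.46990089, 0.25697929, 0.28069187]), 'tool_rot': array([-1.60104343, -2.70112986,  0.00629676]), 'contact_force': array([ 0.02549182, -0.12425936, -4.40571629]), 'wrist_torque': array([ 0.02272065,  0.0184991 , -0.05652866]), 'opening': 0.036230849022430726}
```

View pics/w3.png

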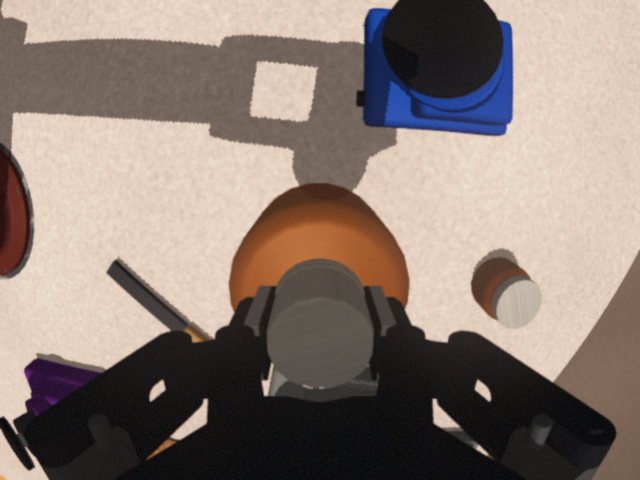

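View pics/s3.png

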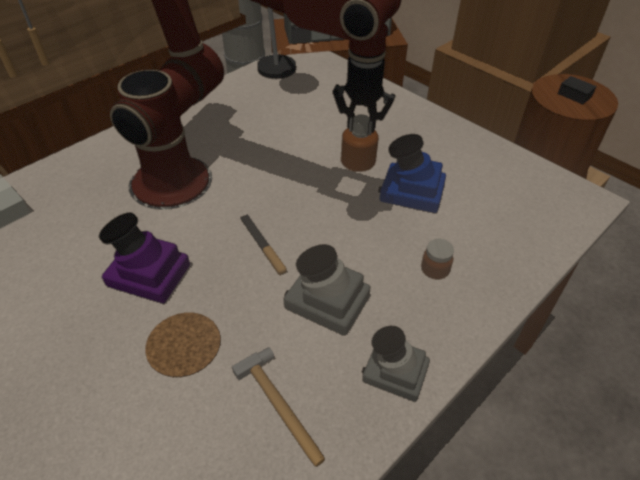

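```bash
cat >> h.py <<'E'
F=np.array([.5813,.0081,.137]); M42=Rt(.30,.42); N=-M42[:,2]; L=.0837
E
python3 - <<'E'
from h import *; from station import ctrl
o=ctrl.get_obs()
for s in(.06,.04): print(F+N*(L+s),row(o,F+N*(L+s),M42))
E
```

```text
[ 0.52532189 -0.00921606  0.26821088] [-26.008, -7.939, 1.35, -4.835, -0.47, 2.269]
[ 0.53311286 -0.00680603  0.2499491 ] [-26.169, -7.134, 3.173, -4.835, -0.47, 2.269]
```

>>> apply_moves(
  rows=[
    [-1, -0.3, 0, 0, 0, 0],
    [-3, -0.9, 0.1, 0, 0, 0.1],
    [-6, -1.8, 0.3, -0.8, -0.1, 0.4],
    [-9, -2.7, 0.5, -1.5, -0.15, 0.7],
    [-12, -3.6, 0.6, -2.2, -0.2, 1],
    [-15, -4.5, 0.8, -2.9, -0.3, 1.4],
    [-18, -5.4, 0.9, -3.5, -0.35, 1.7],
    [-21, -6.4, 1.1, -4.1, -0.4, 2],
    [-23.5, -7.2, 1.2, -4.6, -0.45, 2.2],
    [-25.3, -7.7, 1.3, -4.8, -0.47, 2.27],
    [-26, -7.9, 1.35, -4.84, -0.47, 2.27],
    [-26, -7.9, 1.35, -4.84, -0.47, 2.27],
    [-26, -7.9, 1.35, -4.84, -0.47, 2.27],
    [-26, -7.9, 1.35, -4.84, -0.47, 2.27],
  ],
)

```text
t: 6.35
tool_pos: [0.5256, -0.0081, 0.2682]
tool_rot: [1.691, 2.297, 0.49]
contact_force: [0.2, 0.1, -4.8]
opening: 0.0358
```

Run:
```python
from h import *; from station import ctrl
o=ctrl.get_obs(); print(o["t"],o["tool_pos"],o["contact_force"],o["contact_force"]@N,o["wrist_torque"],o["q"]); print(row(o,F+N*(L+.03),M42))
for n in("wrist","scene","top"):
    d=ctrl.get_image(n); cv2.imwrite(f"pics/{n[0]}4.png",d["color"])
    if n=="wrist": np.savez("w4.npz",**{k:d[k] for k in("mtx","rvec","tvec")})
s=cv2.imread("pics/s4.png")[150:330,220:420]; t=cv2.imread("pics/t4.png")[120:300,250:450]
cv2.imwrite("pics/c6.png",np.hstack([cv2.resize(x,None,fx=2,fy=2,interpolation=2) for x in(s,t)]))
```

```text
6.35 [ 0.52558585 -0.00807985  0.26823898] [ 0.1912483   0.0684194  -4.77791456] -4.4454060608050225 [-0.16970406  0.54709801  0.02930668] [-0.2784963  -0.48342442  2.04831075  0.23974411  1.22860051 -0.6208484 ]
[-0.103, -0.055, 2.979, 0.0, -0.01, 0.014]
```

View pics/c6.png

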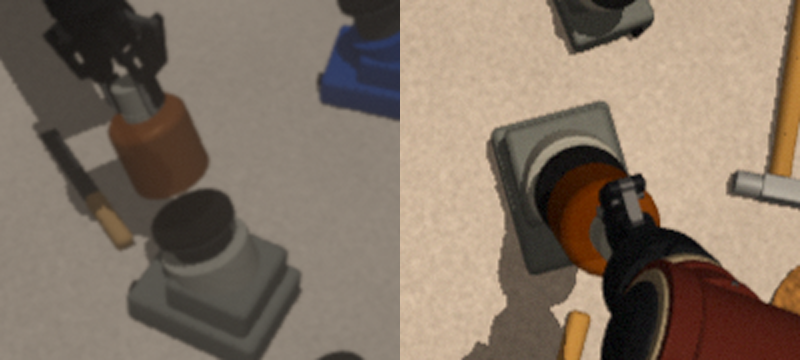

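View pics/w4.png

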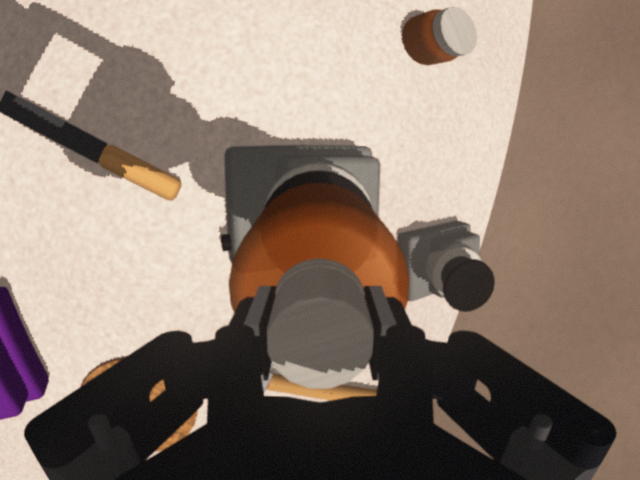

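>>> apply_moves(
  rows=[
    [-0.05, -0.05, 1, 0, 0, 0],
    [-0.1, -0.08, 2.5, 0, 0, 0],
    [-0.1, -0.08, 4, 0, 0, 0],
    [-0.1, -0.08, 4.8, 0, 0, 0],
    [-0.1, -0.08, 5.2, 0, 0, 0],
    [-0.1, -0.08, 5.2, 0, 0, 0],
    [-0.1, -0.08, 5.2, 0, 0, 0],
  ],
)

```text
t: 7.2
tool_pos: [0.5458, -0.003, 0.2212]
tool_rot: [1.69, 2.296, 0.49]
contact_force: [-0.6, 0.2, -2.9]
opening: 0.0357
```

```bash
cat > look.py <<'E'
from h import *; from station import ctrl; import sys
k=sys.argv[1]
o=ctrl.get_obs(); M=R.from_rotvec(o["tool_rot"]).as_matrix()
print(o["t"],o["tool_pos"],o["contact_force"],o["contact_force"]@N,o["wrist_torque"]); print("standoff",(o["tool_pos"]-F)@N-L,row(o,F+N*L,M42))
th=np.linspace(0,2*np.pi,90)
def ring(c,r,A): return c+r*(A@np.array([np.cos(th),np.sin(th),0*th])).T
out=[]
for n,(x,y) in(("scene",(270,190)),("top",(280,140))):
    d=ctrl.get_image(n)["color"]; cv2.imwrite(f"pics/{n}_{k}.png",d)
    b=cv2.resize(d[y:y+110,x:x+100],None,fx=4,fy=4,interpolation=2)
    b=np.clip(b.astype(int)*2,0,255).astype('uint8'); raw=b.copy()
    for c,r,A,col in((F,.046,M42,(0,255,0)),(o["tool_pos"]+M[:,2]*L,.042,M,(255,255,0)),(o["tool_pos"]+M[:,2]*(L-.118),.019,M,(255,0,255))):
        cv2.polylines(b,[np.int32((proj(n,ring(c,r,A))-[x,y]+.5)*4)],True,col,1)
    out+= [b] if n=="top" else [raw,b]
cv2.imwrite(f"pics/look_{k}.png",np.hstack(out[:2])); cv2.imwrite(f"pics/lookt_{k}.png",out[2])
E
python3 look.py 5
```

```text
7.2 [ 0.54577972 -0.00304968  0.22115144] [-0.55354353  0.21363326 -2.8718575 ] -2.4323724199272716 [-0.09539884  0.54213378 -0.03723352]
standoff 0.00831817225347764 [0.015, -0.033, 0.832, 0.013, -0.003, 0.018]
```

View pics/look_5.png

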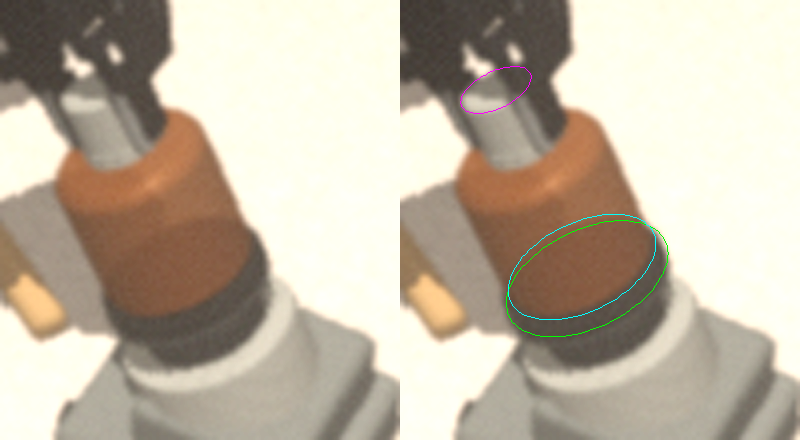

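View pics/lookt_5.png

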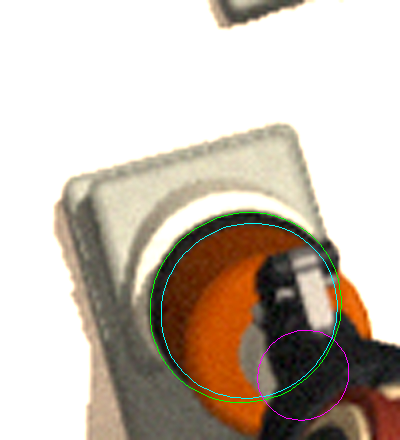

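Run:
```python
from h import *
for k,f in (("a","pics/scene0.png"),("b","pics/scene_5.png")):
    s=cv2.imread(f)
    c=cv2.resize(s[238:286,292:346],None,fx=12,fy=12,interpolation=2).astype(float)
    cv2.imwrite(f"pics/c7{k}.png",np.clip((c-25)*4.5,0,255).astype('uint8'))
a,b=[cv2.resize(cv2.imread(f"pics/c7{k}.png"),None,fx=.6,fy=.6,interpolation=3) for k in "ab"]
cv2.imwrite("pics/c7.png",np.hstack([a,b]))
```

```text
(no output)
```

View pics/c7a.png

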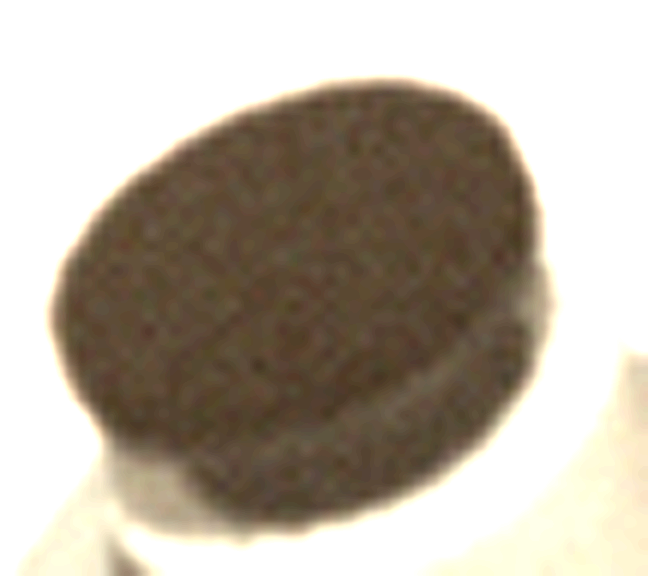

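View pics/c7b.png

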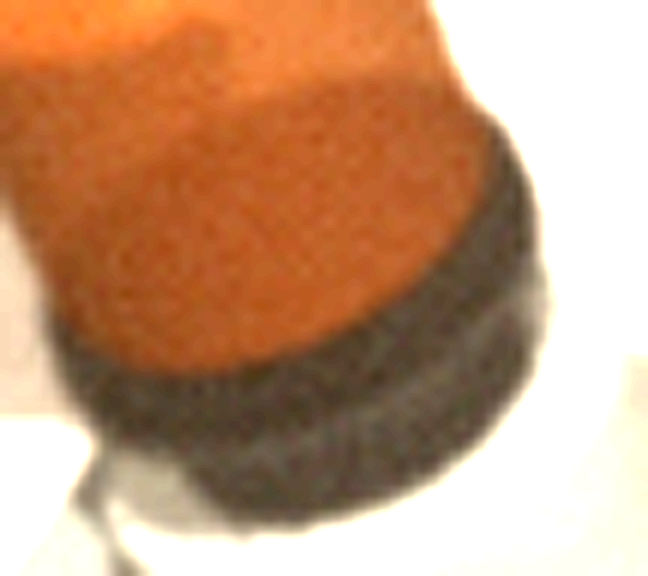

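```bash
cat > fit2.py <<'E'
from h import *
t=cv2.imread("pics/top0.png").astype(int)
c=t[160:270,285:385].sum(2)
m=(c<75).astype('uint8'); cs=max(cv2.findContours(m,0,1)[0],key=cv2.contourArea)[:,0]+[285,160]
ctr=cs.mean(0); ct=cs+0.5*(cs-ctr)/np.linalg.norm(cs-ctr,axis=1)[:,None]
# scene outline from 12x crop c7a, origin (292,238)
sp=np.array([(55,310),(70,262),(110,200),(170,150),(240,112),(310,88),(380,80),(440,90),(490,120),(520,160),(535,215),(530,262),(430,370),(370,405),(310,428),(250,442),(180,452),(110,435),(75,375)],float)
sp=(sp+.5)/12-.5+[292,238]
th=np.linspace(0,2*np.pi,361)
def outline(c,x,y,z,yaw,h,tilt=.42,r=.046):
    M=R.from_euler('z',yaw).as_matrix()@R.from_euler('y',-tilt).as_matrix()
    P=np.concatenate([np.array([x,y,z])+(M@np.array([r*np.cos(th),r*np.sin(th),0*th-k])).T for k in(0,h)])
    return cv2.convexHull(proj(c,P).astype('float32'))
def d(c,pts,p): 
    H=outline(c,*p); return np.array([-cv2.pointPolygonTest(H,(float(a),float(b)),True) for a,b in pts])
w=np.sqrt(len(sp)/len(ct))
for yaw in(.28,.30,.32,None):
    g=lambda p:np.r_[p[:3],yaw if yaw else p[4],p[3]]
    f=lambda p:np.r_[d("top",ct,g(p))*w,d("scene",sp,g(p))]
    s=least_squares(f,[.58,.01,.14,.008]+([] if yaw else [.3]),x_scale=.01,diff_step=1e-3)
    print(np.round(s.x,4),s.cost,np.round(s.fun[-len(sp):],1),np.std(s.fun[:len(ct)])/w)
E
python3 fit2.py
```

```text
[0.5806 0.0078 0.1378 0.0047] 5.703817047432493 [-0.2  0.   0.6  0.6  0.6  0.6  0.3 -0.3 -1.1 -1.1 -0.7  0.1  0.1  0.
 -0.1 -0.1  0.4  0.5 -0.9] 0.38532342720272605
[0.5806 0.0078 0.1377 0.0043] 5.43109665110064 [-0.1  0.1  0.6  0.6  0.6  0.5  0.2 -0.3 -1.1 -1.1 -0.7  0.2  0.1  0.
 -0.1 -0.2  0.4  0.5 -0.9] 0.3850053661286595
[0.5807 0.0078 0.1375 0.0039] 5.216217622891784 [-0.1  0.2  0.6  0.6  0.5  0.4  0.2 -0.4 -1.2 -1.1 -0.6  0.2  0.1  0.
 -0.1 -0.2  0.3  0.4 -0.9] 0.38594657531628057
[0.5809 0.0077 0.1371 0.0027 0.3848] 4.924316352856712 [ 0.1  0.4  0.7  0.6  0.4  0.2 -0.1 -0.6 -1.2 -1.1 -0.3  0.5  0.1 -0.1
 -0.3 -0.4  0.1  0.3 -0.9] 0.39723503914960545
```

>>> apply_moves(
  rows=[
    [0, 0, 0.1, 0, 0, 0],
    [0, 0, 0.1, 0, 0, 0],
  ],
)

```text
t: 7.5
tool_pos: [0.5465, -0.0032, 0.2213]
tool_rot: [1.689, 2.294, 0.491]
contact_force: [-0.8, 0.6, -4.8]
opening: 0.0361
```

>>> apply_moves(
  rows=[
    [0, 0, 0.2, 0, 0, 0],
    [0, 0, 0.2, 0, 0, 0],
  ],
)

```text
t: 7.7
tool_pos: [0.5472, -0.0029, 0.2192]
tool_rot: [1.689, 2.294, 0.491]
contact_force: [-0.1, 0.1, -4.9]
opening: 0.0361
```

```bash
sed -i 's/^F=.*/F=np.array([.5806,.0078,.1378]); M42=Rt(.30,.42); N=-M42[:,2]; L=.0837/' h.py
python3 - <<'E'
from h import *; from station import ctrl
o=ctrl.get_obs(); print(o["t"],o["tool_pos"],o["contact_force"]@N+4.45,"standoff",(o["tool_pos"]-F)@N-L,row(o,F+N*L,M42))
E
```

```text
7.7 [ 0.54721333 -0.00292628  0.21924774] -0.0011314449857744435 standoff 0.0049672901904673356 [0.039, -0.12, 0.496, 0.028, 0.007, 0.018]
```

>>> apply_moves(
  rows=[
    [0.03, -0.1, 0.2, 0, 0, 0],
    [0.03, -0.1, 0.25, 0, 0, 0],
    [0.03, -0.1, 0.25, 0, 0, 0],
  ],
)

```text
t: 8.0
tool_pos: [0.5475, -0.0027, 0.2173]
tool_rot: [1.689, 2.294, 0.491]
contact_force: [-1.2, 0.1, -0.8]
opening: 0.0361
```

```bash
python3 look.py 6
```

```text
8.0 [ 0.54752764 -0.00268542  0.21728373] [-1.17057752  0.12112907 -0.76486474] -0.2569891196003974 [-0.06304788  0.46648569 -0.00136259]
standoff 0.003022513515055794 [0.025, -0.074, 0.302, 0.038, 0.013, 0.021]
```

View pics/look_6.png

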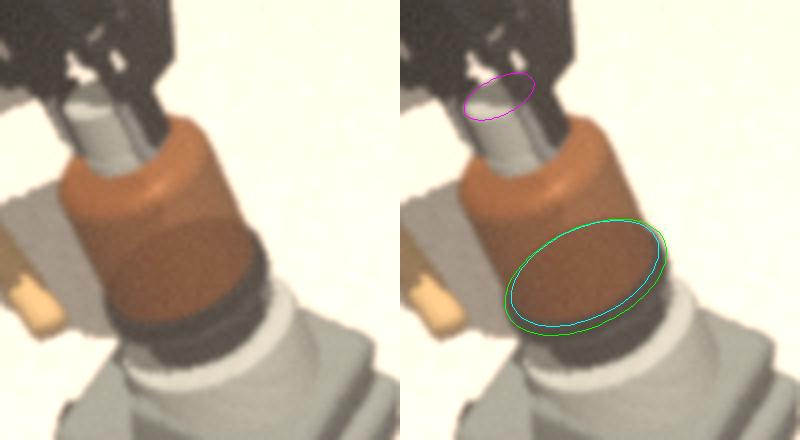

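View pics/lookt_6.png

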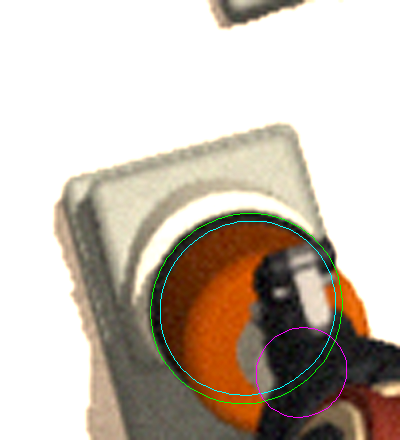

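>>> apply_moves(
  rows=[
    [0.02, -0.05, 0.2, 0, 0, 0],
    [0.02, -0.05, 0.4, 0, 0, 0],
    [0.02, -0.05, 0.6, 0, 0, 0],
    [0.02, -0.05, 0.6, 0, 0, 0],
  ],
)

```text
t: 8.5
tool_pos: [0.5497, -0.002, 0.2121]
tool_rot: [1.688, 2.293, 0.492]
contact_force: [-4.3, -2.1, 3.9]
opening: 0.0361
```

```bash
cat > st.py <<'E'
from h import *; from station import ctrl
o=ctrl.get_obs(); print(o["t"],o["tool_pos"],"axial",o["contact_force"]@N+4.45,"cf",o["contact_force"]@M42,"standoff",(o["tool_pos"]-F)@N-L,row(o,F+N*L,M42),o["wrist_torque"])
E
python3 st.py
```

```text
8.5 [ 0.54972745 -0.00198086  0.21211773] axial 9.937403597846089 cf [-0.75561939 -2.68030872 -5.4874036 ] standoff -0.002636343414750969 [0.022, -0.072, -0.264, 0.047, 0.018, 0.023] [-0.18886074  0.63371792 -0.03138794]
```

>>> apply_moves(
  rows=[
    [0.02, -0.06, 0.2, 0.04, 0, 0],
    [0.02, -0.06, 0.4, 0.04, 0, 0],
    [0.02, -0.06, 0.6, 0.04, 0, 0],
    [0.02, -0.06, 0.75, 0.04, 0, 0],
    [0.02, -0.06, 0.75, 0.04, 0, 0],
  ],
)

```text
t: 9.0
tool_pos: [0.5525, -0.0012, 0.2063]
tool_rot: [1.689, 2.295, 0.488]
contact_force: [-8.1, -0.4, 6.9]
opening: 0.0359
```

```bash
python3 st.py
```

```text
9.0 [ 0.55250388 -0.00121255  0.20634991] axial 13.951279469262737 cf [ 1.99771246 -4.38904577 -9.50127947] standoff -0.009077011905748958 [0.029, -0.1, -0.908, 0.018, 0.025, 0.028] [-0.10934693  0.95792205  0.09293968]
```

>>> apply_moves(
  rows=[
    [0, -0.05, 0.1, 0, 0, 0],
    [0, -0.05, 0.2, 0, 0, 0],
    [0, -0.05, 0.28, 0, 0, 0],
    [0, -0.05, 0.28, 0, 0, 0],
  ],
)

```text
t: 9.4
tool_pos: [0.5532, -0.0011, 0.2049]
tool_rot: [1.688, 2.295, 0.488]
contact_force: [-9.1, -1.9, 9.5]
opening: 0.0362
```

```bash
python3 st.py
```

```text
9.4 [ 0.55318951 -0.00111439  0.20492218] axial 16.86934916617367 cf [  0.88818331  -4.58305518 -12.41934917] standoff -0.010659573476037756 [0.039, -0.104, -1.066, 0.016, 0.027, 0.035] [-0.06344628  1.29230041  0.08022505]
```

>>> apply_moves(
  rows=[
    [0, -0.05, 0.1, 0, 0, 0],
    [0, -0.05, 0.17, 0, 0, 0],
    [0, -0.05, 0.17, 0, 0, 0],
  ],
)

```text
t: 9.7
tool_pos: [0.5534, -0.0012, 0.2048]
tool_rot: [1.687, 2.296, 0.487]
contact_force: [-11.5, -1.7, 10.6]
opening: 0.0359
```

```bash
python3 st.py
```

```text
9.7 [ 0.55338333 -0.00116598  0.20478391] axial 18.788442319822824 cf [  1.74695722  -6.23126162 -14.33844232] standoff -0.010855111583974425 [0.05, -0.114, -1.086, 0.012, 0.028, 0.043] [-0.09719597  1.47078747  0.09159016]
```

>>> apply_moves(
  rows=[
    [0, 0, 0.2, 0, 0, 0],
    [0, 0, 0.24, 0, 0, 0],
    [0, 0, 0.26, 0, 0, 0],
    [0, 0, 0.26, 0, 0, 0],
  ],
)

```text
t: 10.1
tool_pos: [0.5539, -0.0011, 0.2043]
tool_rot: [1.687, 2.298, 0.485]
contact_force: [-15.1, -3.1, 13.6]
opening: 0.0358
```

```bash
python3 st.py
```

```text
10.1 [ 0.55393383 -0.00108375  0.20434029] axial 23.12005019527373 cf [  1.53962946  -8.4853496  -18.6700502 ] standoff -0.011484524507112903 [0.059, -0.148, -1.149, -0.007, 0.028, 0.055] [-0.09721849  2.03553287  0.08104033]
```

>>> apply_moves(
  rows=[
    [0, -0.05, 0.21, 0, 0, 0],
    [0, -0.08, 0.22, 0, 0, 0],
    [0, -0.08, 0.22, 0, 0, 0],
    [0, -0.08, 0.22, 0, 0, 0],
    [0, -0.08, 0.22, 0, 0, 0],
  ],
)

```text
t: 10.6
tool_pos: [0.554, -0.0012, 0.2044]
tool_rot: [1.686, 2.298, 0.485]
contact_force: [-14.6, -0.6, 14.9]
opening: 0.0362
```

```bash
python3 st.py; python3 look.py 7
```

```text
10.6 [ 0.55396425 -0.0011606   0.20436193] axial 23.84097870365415 cf [  3.73282656  -6.75907614 -19.3909787 ] standoff -0.011467358606753728 [0.067, -0.15, -1.147, -0.012, 0.027, 0.065] [0.08390768 1.88808923 0.15657542]
10.6 [ 0.55396425 -0.0011606   0.20436193] [-14.55284184  -0.59437933  14.94960425] 19.390978703654152 [0.08390768 1.88808923 0.15657542]
standoff -0.011467358606753728 [0.067, -0.15, -1.147, -0.012, 0.027, 0.065]
```

View pics/look_7.png

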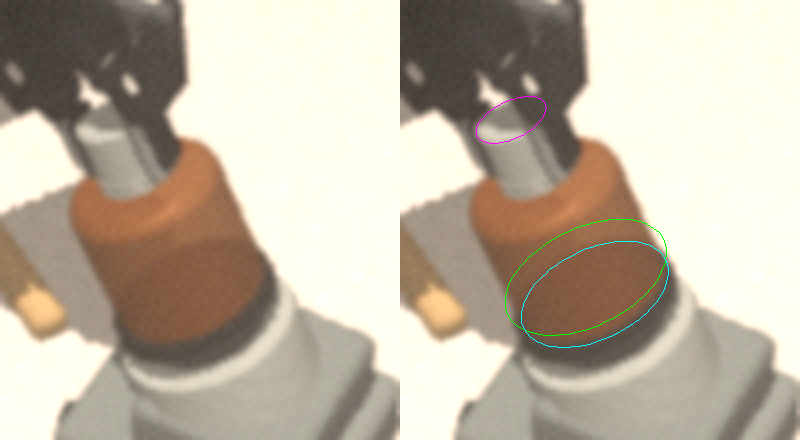

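View pics/lookt_7.png

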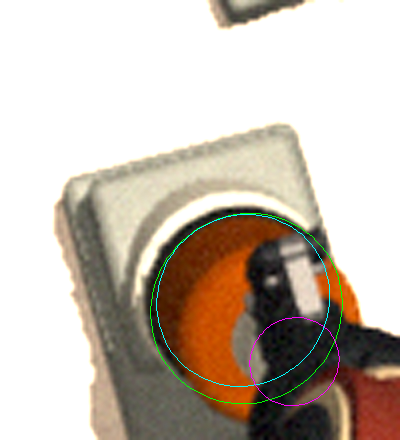

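The pad is down: in the scene crop the dark neck under the rubber is almost gone, and the jar is still centred. Axial force is about 24 N. Holding.

>>> apply_moves(
  rows=[
    [0, -0.08, 0.22, 0, 0, 0],
    [0, -0.08, 0.22, 0, 0, 0],
    [0, -0.08, 0.22, 0, 0, 0],
    [0, -0.08, 0.22, 0, 0, 0],
    [0, -0.08, 0.22, 0, 0, 0],
    [0, -0.08, 0.22, 0, 0, 0],
    [0, -0.08, 0.22, 0, 0, 0],
    [0, -0.08, 0.22, 0, 0, 0],
    [0, -0.08, 0.22, 0, 0, 0],
    [0, -0.08, 0.22, 0, 0, 0],
  ],
)

```text
t: 11.7
tool_pos: [0.554, -0.0012, 0.2044]
tool_rot: [1.685, 2.299, 0.484]
contact_force: [-15.5, -1.1, 14.0]
opening: 0.0359
```

```bash
python3 st.py
```

```text
11.7 [ 0.55399045 -0.00116622  0.20435839] axial 23.42446985462103 cf [  3.49739624  -8.06685433 -18.97446985] standoff -0.011480117557231648 [0.069, -0.152, -1.148, -0.017, 0.025, 0.074] [0.01205177 1.84428857 0.106795  ]
```

>>> apply_moves(
  rows=[
    [0, -0.06, 0.22, 0, 0, 0],
    [0, -0.06, 0.22, 0, 0, 0],
    [0, -0.06, 0.22, 0, 0, 0],
    [0, -0.06, 0.22, 0, 0, 0],
    [0, -0.06, 0.22, 0, 0, 0],
    [0, -0.06, 0.22, 0, 0, 0],
    [0, -0.06, 0.22, 0, 0, 0],
    [0, -0.06, 0.22, 0, 0, 0],
    [0, -0.06, 0.22, 0, 0, 0],
    [0, -0.06, 0.22, 0, 0, 0],
    [0, -0.06, 0.22, 0, 0, 0],
    [0, -0.06, 0.22, 0, 0, 0],
    [0, -0.06, 0.22, 0, 0, 0],
    [0, -0.06, 0.22, 0, 0, 0],
    [0, -0.06, 0.22, 0, 0, 0],
    [0, -0.06, 0.22, 0, 0, 0],
  ],
)

```text
t: 13.3
tool_pos: [0.5541, -0.0011, 0.2044]
tool_rot: [1.684, 2.301, 0.483]
contact_force: [-14.3, -2.3, 12.4]
opening: 0.0357
```

```bash
python3 st.py
```

```text
13.3 [ 0.55407938 -0.00113085  0.20436164] axial 21.63796020560698 cf [  2.01842998  -8.01440749 -17.18796021] standoff -0.01151605304703407 [0.068, -0.162, -1.151, -0.026, 0.022, 0.083] [0.03115168 1.94545927 0.1317475 ]
```

>>> apply_moves(
  rows=[
    [0, 0, -0.3, 0, 0, 0],
    [0, 0, -0.8, 0, 0, 0],
    [0, 0, -1.4, 0, 0, 0],
    [0, 0, -2.2, 0, 0, 0],
    [0, 0, -3.5, 0, 0, 0],
    [0, 0, -5, 0, 0, 0],
    [0, 0, -6.5, 0, 0, 0],
    [0, 0, -7, 0, 0, 0],
    [0, 0, -7, 0, 0, 0],
  ],
)

```text
t: 14.2
tool_pos: [0.527, -0.0096, 0.2691]
tool_rot: [1.684, 2.299, 0.484]
contact_force: [-0.0, 0.3, -3.6]
opening: 0.0357
```

Run:
```python
from h import *; from station import ctrl
o=ctrl.get_obs(); print(o["t"],o["tool_pos"],o["contact_force"],o["q"],o["wrist_torque"])
print(row(o,[.470,-.2845,.23],Rt(-.5)),row(o,[.470,-.2845,.23],Rt(.0)))
d=ctrl.get_image("wrist"); cv2.imwrite("pics/w8.png",d["color"])
d=ctrl.get_image("scene"); cv2.imwrite("pics/s8.png",d["color"])
```

```text
14.2 [ 0.52701355 -0.00961978  0.2691326 ] [-0.0170712   0.31777484 -3.55931731] [-0.27865914 -0.47977581  2.04419445  0.23589139  1.2277201  -0.62549148] [-0.11334714  0.48073397  0.0194601 ]
[-24.481, -14.163, -1.875, 4.563, -1.874, 9.103] [-24.481, -14.163, -1.875, 4.774, -0.671, 3.461]
```

View pics/w8.png

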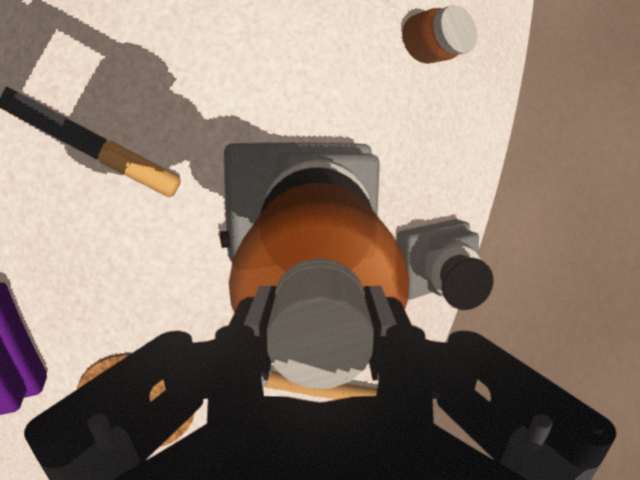

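View pics/s8.png

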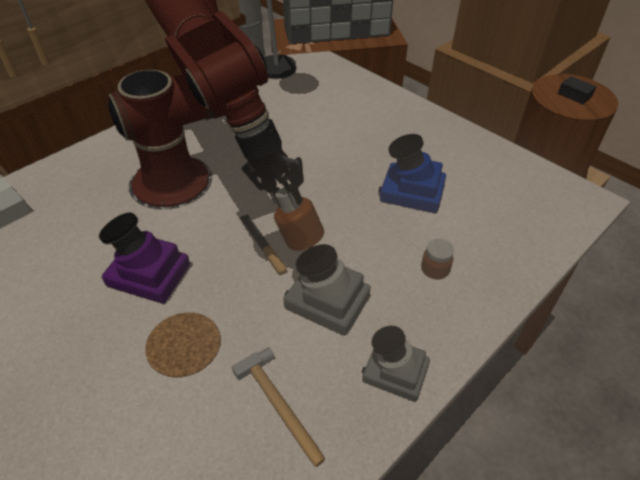

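>>> apply_moves(
  rows=[
    [-1, -0.6, -0.1, 0.1, 0, 0.2],
    [-3, -1.8, -0.3, 0.5, -0.2, 1],
    [-6, -3.5, -0.5, 1.1, -0.5, 2.2],
    [-9, -5.2, -0.7, 1.7, -0.7, 3.4],
    [-12, -7, -0.9, 2.2, -0.9, 4.5],
    [-15, -8.7, -1.1, 2.8, -1.1, 5.6],
    [-18, -10.4, -1.4, 3.4, -1.4, 6.7],
    [-21, -12.2, -1.6, 3.9, -1.6, 7.8],
    [-23.3, -13.5, -1.8, 4.35, -1.8, 8.7],
    [-24.5, -14.1, -1.9, 4.56, -1.87, 9.1],
    [-24.5, -14.2, -1.9, 4.56, -1.87, 9.1],
    [-24.5, -14.2, -1.9, 4.56, -1.87, 9.1],
    [-24.5, -14.2, -1.9, 4.56, -1.87, 9.1],
    [-24.5, -14.2, -1.9, 4.56, -1.87, 9.1],
  ],
)

```text
t: 15.7
tool_pos: [0.4694, -0.2836, 0.2286]
tool_rot: [-2.699, -1.605, 0.001]
contact_force: [1.5, 0.2, -3.5]
opening: 0.036
```

Run:
```python
from h import *; from station import ctrl
o=ctrl.get_obs(); print(o["t"],o["tool_pos"],o["contact_force"],o["q"])
print(row(o,[.470,-.2845,.095],Rt(-.5)))
d=ctrl.get_image("wrist"); cv2.imwrite("pics/w9.png",d["color"])
d=ctrl.get_image("scene"); cv2.imwrite("pics/s9.png",d["color"])
```

```text
15.7 [ 0.46941494 -0.28361764  0.22862269] [ 1.54032297  0.23303034 -3.49669414] [-6.79020839e-01 -1.27600698e-01  1.79287749e+00 -3.61315823e-04
  1.47801987e+00 -1.81237265e-01]
[-0.049, 0.117, 13.362, -0.02, 0.001, 0.026]
```

View pics/w9.png

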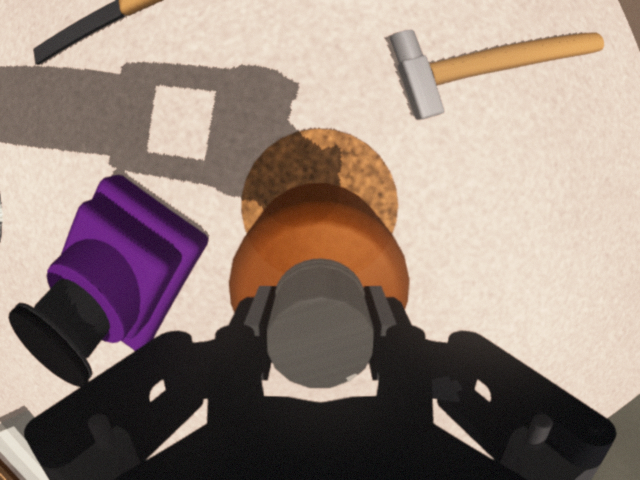

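View pics/s9.png

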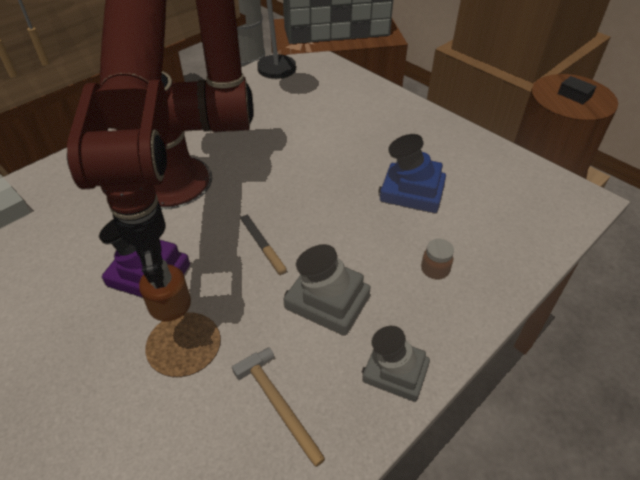

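>>> apply_moves(
  rows=[
    [0, 0.1, 1, 0, 0, 0],
    [0, 0.1, 3, 0, 0, 0],
    [0, 0.1, 6, 0, 0, 0],
    [0, 0.1, 9, 0, 0, 0],
    [0, 0.1, 11, 0, 0, 0],
    [0, 0.1, 12.3, 0, 0, 0],
    [0, 0.1, 12.8, 0, 0, 0],
    [0, 0.1, 12.8, 0, 0, 0],
    [0, 0.1, 12.8, 0, 0, 0],
    [0, 0.1, 12.8, 0, 0, 0],
  ],
)

```text
t: 16.8
tool_pos: [0.471, -0.2849, 0.1023]
tool_rot: [2.699, 1.605, -0.0]
contact_force: [-0.2, -0.2, -3.9]
opening: 0.0362
```

Run:
```python
from h import *; from station import ctrl
o=ctrl.get_obs(); print(o["t"],o["tool_pos"],o["contact_force"],row(o,[.470,-.2845,.0897],Rt(-.5)))
d=ctrl.get_image("scene")["color"]; cv2.imwrite("pics/s10.png",cv2.resize(d[240:400,100:260],None,fx=3.5,fy=3.5,interpolation=2))
```

```text
16.8 [ 0.47098128 -0.28494327  0.10232717] [-0.22196182 -0.20420127 -3.86340012] [-0.007, -0.109, 1.263, 0.013, 0.009, 0.023]
```

View pics/s10.png

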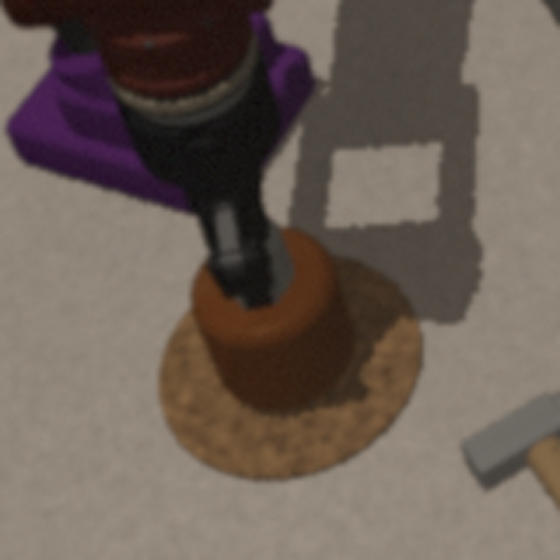

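The jar is upright just above the mat, with its base at about (285,400) in the crop, well inside the mat edge. Lowering slowly.

>>> apply_moves(
  rows=[
    [0, 0, 0.3, 0, 0, 0],
    [0, 0, 0.6, 0, 0, 0],
    [0, 0, 0.9, 0, 0, 0],
    [0, 0, 1, 0, 0, 0],
    [0, 0, 1.1, 0, 0, 0],
    [0, 0, 1.15, 0, 0, 0],
    [0, 0, 1.15, 0, 0, 0],
  ],
)

```text
t: 17.55
tool_pos: [0.4709, -0.2848, 0.0906]
tool_rot: [2.699, 1.605, -0.0]
contact_force: [-0.3, -0.0, -4.5]
opening: 0.0359
```

>>> apply_moves(
  rows=[
    [0, 0, 0.1, 0, 0, 0],
    [0, 0, 0.15, 0, 0, 0],
    [0, 0, 0.2, 0, 0, 0],
    [0, 0, 0.2, 0, 0, 0],
  ],
)

```text
t: 17.95
tool_pos: [0.4711, -0.285, 0.0898]
tool_rot: [2.699, 1.605, -0.0]
contact_force: [-3.5, 2.0, 5.4]
opening: 0.0362
```

>>> apply_moves(
  rows=[
    [0, 0, 0.03, 0, 0, 0],
    [0, 0, 0.03, 0, 0, 0],
    [0, 0, 0.03, 0, 0, 0],
  ],
  squeeze=20,
)

```text
t: 18.25
tool_pos: [0.4711, -0.285, 0.0898]
tool_rot: [2.699, 1.605, -0.0]
contact_force: [-3.6, 2.7, 3.6]
opening: 0.0361
```

>>> apply_moves(
  rows=[
    [0, 0, 0, 0, 0, 0],
    [0, 0, 0, 0, 0, 0],
    [0, 0, 0, 0, 0, 0],
    [0, 0, 0, 0, 0, 0],
    [0, 0, 0, 0, 0, 0],
    [0, 0, 0, 0, 0, 0],
    [0, 0, 0, 0, 0, 0],
    [0, 0, 0, 0, 0, 0],
    [0, 0, 0, 0, 0, 0],
    [0, 0, 0, 0, 0, 0],
  ],
  grip=0,
)

```text
t: 19.25
tool_pos: [0.4711, -0.2851, 0.0898]
tool_rot: [2.699, 1.605, -0.0]
contact_force: [-0.1, 0.4, -0.0]
opening: 0.0853
```

Run:
```python
from h import *; from station import ctrl
o=ctrl.get_obs(); print(o["t"],o["tool_pos"],o["contact_force"],o["opening"])
d=ctrl.get_image("wrist")["color"]; cv2.imwrite("pics/w11.png",d)
```

```text
19.25 [ 0.47108351 -0.28507379  0.08976559] [-0.14122409  0.42304077 -0.03003379] 0.08528778318354065
```

View pics/w11.png

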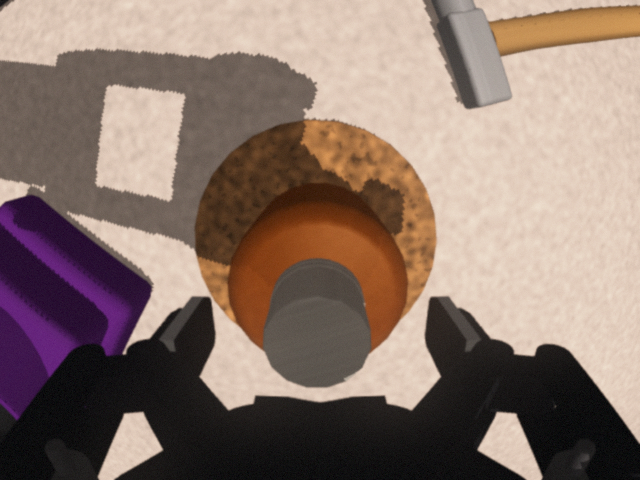

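The fingers are clear of the cap (cap at (318,340), fingers at x=212 and x=428). Retreating upward.

>>> apply_moves(
  rows=[
    [0, 0, -0.5, 0, 0, 0],
    [0, 0, -1.5, 0, 0, 0],
    [0, 0, -3, 0, 0, 0],
    [0, 0, -5, 0, 0, 0],
    [0, 0, -8, 0, 0, 0],
    [0, 0, -12, 0, 0, 0],
    [0, 0, -16, 0, 0, 0],
    [0, 0, -18, 0, 0, 0],
    [0, 0, -18, 0, 0, 0],
    [0, 0, -18, 0, 0, 0],
  ],
)

```text
t: 20.3
tool_pos: [0.4711, -0.2849, 0.2708]
tool_rot: [2.698, 1.604, 0.0]
contact_force: [0.2, 0.0, -0.4]
opening: 0.0854
```

Run:
```python
from h import *; from station import ctrl
o=ctrl.get_obs(); print(o["t"],o["tool_pos"],o["contact_force"])
d=ctrl.get_image("scene")["color"]; cv2.imwrite("pics/s12.png",d)
d=ctrl.get_image("wrist"); cv2.imwrite("pics/w12.png",d["color"])
th=np.linspace(0,2*np.pi,60); im=d["color"]
for r,z,c in((.08,.006,(0,255,0)),(.042,.006,(255,255,0)),(.019,.124,(255,0,255))):
    ctr=[.470,-.2845,z] if r==.08 else [.4711,-.285,z]
    cv2.polylines(im,[np.int32(wproj(d,np.array(ctr)+r*np.c_[np.cos(th),np.sin(th),0*th]))],True,c,1)
cv2.imwrite("pics/w12o.png",im)
```

```text
20.3 [ 0.47110071 -0.28491535  0.27080039] [ 0.17152296  0.02342551 -0.36679201]
```

View pics/s12.png

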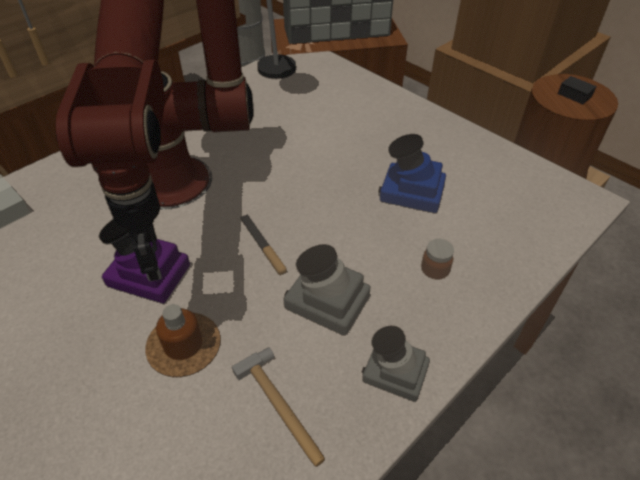

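View pics/w12o.png

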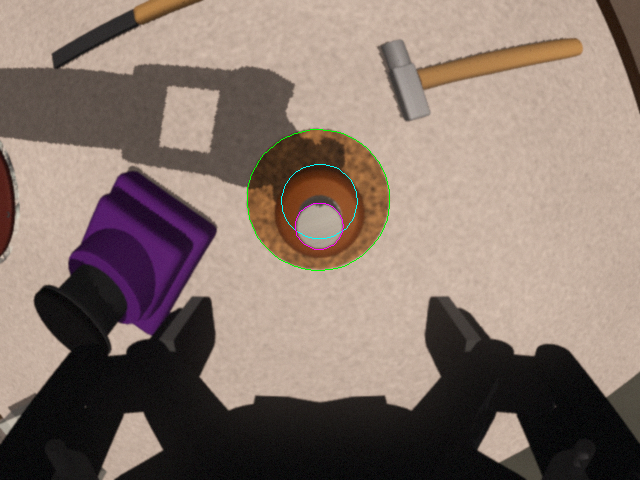

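The jar stands upright at the middle of the mat: the mat, base and cap overlays all fit. The plain jar, hammer and file have not moved in the scene view. Handing in.

```bash
python3 -c "
from station import ctrl
print(ctrl.finish_job())"
```

```text
the job is handed in; nothing more can be done
None
```

I gripped the jar by its cap and pressed its base along the pad's axis on the larger grey shaker. The pad was held fully down for about 3 s at 22–24 N. I then set the jar upright on the cork mat, let go and backed off, and handed the job in at about 20 s.

**Pad fully down:** Total compression was about 15 mm, which matches 12 mm of travel plus the rubber squash. The force then rose at about 8 N per mm, as expected on the hard stop. The scene view showed the pad down and later sprung back.

**Placing:** The last wrist view shows the jar upright and within a few millimetres of the mat's centre. The plain jar, hammer and file looked unmoved in the scene view, and the force on the tool was about zero.

**Checks that disagreed:**
- **Pad face height:** first contact came about 3 mm higher along the axis than my image fit of the face.
- **Pad yaw:** the pad's outline fitted 0.38–0.48 rad, but the base edges gave about 0.30. I used 0.30.
- **Centring and side force:** while pressed, the tool read about 1.5 mm off the pad axis by my estimate, with about 6 N of sideways force.

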